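# Clear down the model gluing jig

### The job

Clear down the gluing jig on the model-making bench. First take the finished little house off the jig and set it upright and squarely on the empty outlined plot of the street model, then slide each fence stop along its T-track to the open end, lift it off and put it in the wooden tray. When every stop is in the tray, slide the black cursor along its rail until it stands opposite the brass pointer, and then press the quarter-turn lock down and turn it clockwise a full quarter turn so that it stays caught; leave the other things on the bench where they are.

Things in the scene. Friction and masses are not known exactly. Their poses are not given: they have to be found in the camera images.
- jig: Fixed grey board 260 x 300 x 18 mm; origin: centre of underside. T-track along its y at jig x = 90 mm: floor 22 mm above the origin, channel 27 wide, 8.5 high, slot 12 wide between lips (top 34.5 mm up), 37 mm wide outside. Lips from jig y = -140 (closed end) to 85 mm; from 85 to 140 only bare floor: the open end. Cursor rail at x = -85, lock at (-85, 90).
- mouth (a point): Middle of the open end of the T-track, on its floor (jig 90, 112.5, 22 mm): a stop whose origin is here is wholly clear of the lips.
- stop1: Fence stop, 90 g: dark steel block 26 (x) x 24 (y) mm, from 14 to 52 mm above the origin, brass screw head (14 mm wide) to 58 mm; below it a neck 9 mm wide (x) and a T-foot 24 (x) x 26 (y) x 6 mm. Origin: centre of the foot's underside, z up. Rides in the T-track, x across it, y along it, about 1.5 mm of play. One or two of the four are absent (None).
- stop2: Fence stop, 90 g: dark steel block 26 (x) x 24 (y) mm, from 14 to 52 mm above the origin, brass screw head (14 mm wide) to 58 mm; below it a neck 9 mm wide (x) and a T-foot 24 (x) x 26 (y) x 6 mm. Origin: centre of the foot's underside, z up. Rides in the T-track, x across it, y along it, about 1.5 mm of play. One or two of the four are absent (None).
- stop3: Fence stop, 90 g: dark steel block 26 (x) x 24 (y) mm, from 14 to 52 mm above the origin, brass screw head (14 mm wide) to 58 mm; below it a neck 9 mm wide (x) and a T-foot 24 (x) x 26 (y) x 6 mm. Origin: centre of the foot's underside, z up. Rides in the T-track, x across it, y along it, about 1.5 mm of play. One or two of the four are absent (None).
- stop4: Fence stop, 90 g: dark steel block 26 (x) x 24 (y) mm, from 14 to 52 mm above the origin, brass screw head (14 mm wide) to 58 mm; below it a neck 9 mm wide (x) and a T-foot 24 (x) x 26 (y) x 6 mm. Origin: centre of the foot's underside, z up. Rides in the T-track, x across it, y along it, about 1.5 mm of play. One or two of the four are absent (None).
- house: Finished model house of pale wood with a white gable roof, 60 (x, along the ridge) x 44 (y) mm, walls 34 mm high, ridge at 48 mm, 70 g; origin at the centre of its underside. Stands loose on the jig board (18 mm above the jig's origin), ridge roughly across the T-track.
- plot (a point): Centre of the empty plot on the street model: a dark outline 78 (x) x 62 (y) mm on the cork surface, 12 mm above the bench; the house stands on it with its x along the plot's x, either way round. No model building within 80 mm.
- site_board: Fixed street model: cork board 260 x 240 x 12 mm with fixed model buildings up to 50 mm high (62 mm above the bench) along its -y and +x sides; origin at the centre of its underside.
- tray: Fixed open wooden tray 210 (x) x 110 (y) x 30 mm, walls 5 mm, inner floor 5 mm above the origin; origin at the centre of its underside. Stops may stand or lie in it.
- cursor (a joint): Slide of the cursor in m: 0 at the rail's -y end, grows along the jig's +y to 0.11; stays where it is left (friction about 1.5 N).
- cursor_top (a point): Centre of the top of the cursor: black block grip 28 (x) x 20 (y) x 40 mm high with a white line across its top, sliding along the jig's y; top 72.5 mm above the jig's origin.
- pointer: Small fixed brass pointer, 16 x 16 x 12 mm, on the jig board beside the cursor rail; its axes are parallel to the jig's. The cursor is parked when its centre is level with this one in the jig's y. Origin at the centre of its underside.
- lock_press (a joint): Depth in m to which the lock is pressed: 0 up, 0.007 fully down (about 9 N against its spring). The head cannot turn until it is pressed more than 4 mm; after the quarter turn, released, it springs back only to about 4 mm: caught.
- lock_turn (a joint): Turn of the lock head in rad: 0 unlocked (wing along the jig's y), 1.57 at its end stop (wing along the jig's x); grows clockwise seen from above, light friction.
- lock_grip (a point): Centre of the lock's wing, on the turning axis: dark steel wing 34 mm long (its y) x 10 mm thick (its x) x 24 mm high, on a round flange 34 mm across whose top is 12 mm below this point; lock up, this point is 56.5 mm above the jig's origin. It turns and goes down with the head.
- knife: Yellow craft knife, 130 mm long. Bystander, loose; leave it alone.
- glue: White glue bottle 48 mm across, 110 mm high. Bystander, loose; leave it alone.
- tape: Roll of paper tape 80 mm across, 24 mm high. Bystander, loose; leave it alone.
- brush_pot: White ceramic pot 72 mm across, 85 mm high. Bystander, loose; leave it alone.
- offcut: Pale wood offcut 75 x 30 x 20 mm. Bystander, loose; leave it alone.
- sanding_block: Cork sanding block 70 x 45 x 30 mm. Bystander, loose; leave it alone.
Mind the look-alikes: they are no part of the job. Leave any pink look-alike of the house alone. Leave any red look-alike of the tray alone.

How it is judged:
By the outcome, as a careful person would: the job done as asked, in the order asked, and still so for the second after the job is handed in, with the robot touching nothing.
Of stop1, stop2, stop3, stop4 only 2 to 3 are there at a start; the rules pass over those that are not, and their reading is None.
At some moment in a run one of house may be knocked a few centimetres aside while the robot is not near it.
Once in a run the grip may slacken for a moment while it holds something.
It also fails if it takes over 210 s, if anything falls off the work surface, if the arm or the gripper's body presses on something with over 40 N, if the wrist force passes 120 N, or if a joint passes its speed limit or range.

### The arm

A 6-joint arm with a two-finger parallel gripper is mounted at the origin on the work surface. World frame = base frame: x ahead of the robot, y to its left, z up, the work surface at z = 0. Lengths are in m, angles in rad, forces in N, time in s.
With the tool pointing down it reaches from about 0.35 to 0.975 m from the base axis. Payload 4.9 kg.
Tool frame: the origin (TCP) lies between the finger pads; the fingertips stand 14 mm ahead of it and the grasp point (between the pads) lies 5 mm behind it (manip.tcp_to_tips is the distance from the TCP to the fingertips, in m); z points along the fingers, y is the line along which they close (so a half turn about z gives the same grasp; the last joint's range is limited). The gripper opens to 85 mm and grips with 20 to 120 N. Pads are 22 mm wide; open, the fingers measure 114 mm over their backs; the gripper's body (76 mm by 85 mm) begins 54 mm behind the grasp point. The pads swing forward as they close: fully open they stand 13 mm farther back than shut.
Start: joints at [-1.232, 0.053, 1.613, -0, 1.476, -0.119], TCP at [0.276, -0.561, 0.245] pointing down, gripper open.
Joint ranges: [-3.01, 3.01], [-1.01, 2.22], [0.06, 2.58], [-1.02, 4.17], [0.09, 2.62], [-3.14, 3.14]. Speed limits (rad/s): [2.57, 2.57, 3.14, 3.14, 3.14, 3.14].

### API

Orientations are given as a unit quaternion [w, x, y, z].
In Python, from plant import manip gives the robot as it stands.
- The arm moves only by the tool servo_tool, never from a script. Its argument "moves" is a list that holds one entry, the list of rows, each a list of 7 numbers: the shift along the tool's x, y, z in mm, then the turn, a rotation vector about the tool's x, y, z in degrees, then the finger opening in mm, from 0 to 85.4. In form: [[[x, y, z, ax, ay, az, fingers], ...]]. A call has 1 to 12 rows; each row shifts and turns the commanded pose from where the row before left it, along the tool's axes as they then stand; what a row does not reach is not made up. A row lasts 1/8 s, in which the tool goes at most 62.5 mm and 10.7 degrees, less where a joint would pass 70% of its speed; a pose out of reach is approached as far as the arm can. A call with a gripper value outside its range is refused whole. The fingers move at their own pace and stop on an object; the grip force is fixed at half the most. Time passes only in rows, so rows that do not move let the fingers close. It gives the time, the measured TCP pose, the force, the opening and the grip force at its end, in the units of the state.
- manip.state(): the state, without advancing time (a new reading comes with each control period).
- manip.grab_frame(name): name is "scene" or "top" or "wrist"; returns a dict with "image" (480x640x3 uint8, blue, green, red), "mtx" (3x3 intrinsics, pixels), "eye" and "rotation" of the camera in the world. Camera axes: x right, y down, z forward; pixel columns grow to the right and rows downward; lengths in m; the calibration is good to about 2 mm. A picture is of the moment at which its call begins. There is no depth.
- manip.job_done(): hands the job in; it is judged then, once.
The state is a dict: "time": time; "joint_pos": joint angles; "joint_vel": joint speeds; "joint_efforts": joint torques, N m; "tool_pos": TCP position; "tool_rot": TCP orientation; "contact_force": force on the tool from outside, world axes, zero at the start; "ft_torque": the same for the moment, N m; "gripper_width": opening from 0.0 (shut) to 1.0 (fully open); "grasp_force": force on a finger pad.
Only numpy, scipy, OpenCV 4.12 (cv2) and the standard library are available. Lean on these libraries where they do the work, as an engineer would, in place of code of your own. Each camera call takes 0.05 s, during which the arm holds its last target. There are 200 camera calls.

## Working session

There is one attempt and no reset: what is moved stays moved. The work goes in short steps, Python scripts to look and compute and a tool call to move; the robot and the scene stay as the last step left them, time stands still between calls to the robot, and variables do not carry over. Pictures are saved under pics/ and viewed, at most 18 in all, crops included, and the job is handed in when it is done.

Besides the shell and the picture viewer there is one more tool, called after "Emit:" as name([rows], argument=value, ...), one row to a line, values as JSON. servo_tool: Moves the arm, as the interface text tells. Its arguments: {"type":"object","properties":{"moves":{"type":"array"}},"required":["moves"]}

```bash
mkdir -p pics && ls
python3 - <<'E'
from plant import manip
import cv2
s=manip.state();print({k:(v if not hasattr(v,'round') else v) for k,v in s.items()}, manip.tcp_to_tips)
for n in("top","scene"):
    f=manip.grab_frame(n);cv2.imwrite(f"pics/{n}0.png",f["image"]);print(n,f["mtx"],f["eye"],f["rotation"])
E
```

```text
pics
{'time': 0.0, 'joint_pos': array([-1.23199196e+00,  5.33867249e-02,  1.61431495e+00, -2.46203083e-05,
        1.47604440e+00, -1.18971040e-01]), 'joint_vel': array([ 0.00076003,  0.00034008, -0.00025693,  0.00125654, -0.00076623,
       -0.00091902]), 'joint_efforts': array([ 8.99752176e-04, -3.93669105e+01, -3.70182252e+01, -2.25195248e-05,
        7.08070263e-03, -2.17411156e-06]), 'tool_pos': array([ 0.27602575, -0.56005877,  0.24403199]), 'tool_rot': array([-1.06886835e-03,  9.73918540e-01,  2.26895392e-01, -1.30289956e-04]), 'contact_force': array([-0.2267808 ,  0.82320672,  0.53764734]), 'ft_torque': array([0.02175962, 0.0089182 , 0.00533958]), 'grasp_force': 0.0, 'gripper_width': 1.0009736201432047} 0.014
top [[551.03186382   0.         320.63666894]
 [  0.         551.03186382 238.74975608]
 [  0.           0.           1.        ]] [0.29057419 0.05012921 1.57120903] [-0.0576226   0.71024003 -0.69890604  0.06139291]
scene [[577.56674275   0.         306.58005303]
 [  0.         577.56674275 226.46184527]
 [  0.           0.           1.        ]] [ 1.15596004 -0.89788699  0.75184722] [-0.47007618  0.83731969  0.2475773  -0.12895582]
```

View pics/top0.png

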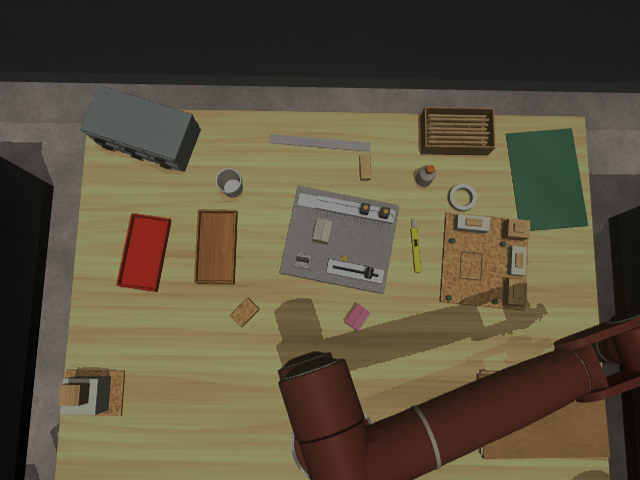

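View pics/scene0.png

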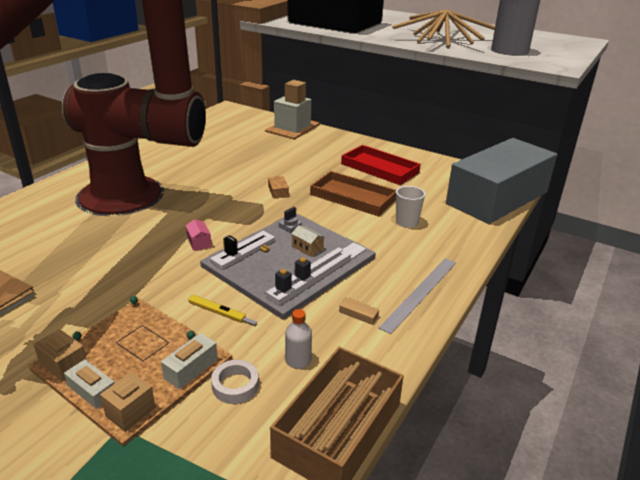

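```bash
cat > h.py <<'E'
import numpy as np, cv2
from scipy.spatial.transform import Rotation as R
def rot(q): q=np.asarray(q); return q if q.shape==(3,3) else R.from_quat([q[1],q[2],q[3],q[0]]).as_matrix()
def proj(f,P):
    c=rot(f["rotation"]).T@(np.asarray(P,float)-f["eye"]); u=f["mtx"]@c; return u[:2]/u[2]
def ray(f,uv,z):
    d=rot(f["rotation"])@np.linalg.inv(f["mtx"])@np.array([uv[0],uv[1],1.]); e=np.asarray(f["eye"]); return e+d*(z-e[2])/d[2]
def big(m,n=1):
    c,_=cv2.findContours(m.astype(np.uint8),cv2.RETR_EXTERNAL,cv2.CHAIN_APPROX_NONE); return sorted(c,key=cv2.contourArea,reverse=True)[:n]
def rectw(f,c,z):
    P=np.array([ray(f,p,z)[:2] for p in c.reshape(-1,2)],np.float32)*1000
    return cv2.minAreaRect(P)
E
python3 - <<'E'
from plant import manip
from h import *
f=manip.grab_frame("top");im=f["image"]
print("tcp",proj(f,manip.state()["tool_pos"]),"base",proj(f,[0,0,0]))
hsv=cv2.cvtColor(im,cv2.COLOR_BGR2HSV).astype(int)
for n,(u,v) in dict(jig=(330,270),tray=(216,246),cork=(460,290),house=(322,231),wall=(197,250)).items(): print(n,hsv[v,u],ray(f,(u,v),.018).round(3))
def roi(m,x0,y0,x1,y1):
    o=np.zeros_like(m);o[y0:y1,x0:x1]=m[y0:y1,x0:x1];return o
H,S,V=hsv[...,0],hsv[...,1],hsv[...,2]
m=roi((S<60),270,180,407,300)
print("jig",rectw(f,big(m)[0],.018),cv2.minAreaRect(big(m)[0]))
m=roi((H<14)&(S>110)&(V<170),185,200,245,292); print("tray",rectw(f,big(m)[0],.03),cv2.minAreaRect(big(m)[0]))
cv2.imwrite("pics/topjig.png",cv2.resize(im[180:300,270:545],None,fx=2.9,fy=2.9,interpolation=cv2.INTER_CUBIC))
E
```

```text
tcp [573.87894634 342.71224275] base [333.54383959 440.99441723]
jig [ 75   4 144] [0.466 0.016 0.018]
tray [ 14 156 119] [0.529 0.342 0.018]
cork [ 16 133 128] [ 0.415 -0.351  0.018]
house [ 28  32 119] [0.577 0.04  0.018]
wall [ 13 146  56] [0.517 0.395 0.018]
jig ((556.9686279296875, -10.199478149414062), (298.9216613769531, 260.4817810058594), 79.59903717041016) ((339.7115173339844, 238.94232177734375), (105.70659637451172, 89.82119750976562), 11.309932708740234)
tray ((523.7980346679688, 338.13677978515625), (197.41217041015625, 99.48043060302734), 0.08905182778835297) ((216.29209899902344, 247.59356689453125), (35.37870788574219, 69.18729400634766), 2.337306022644043)
```

View pics/topjig.png

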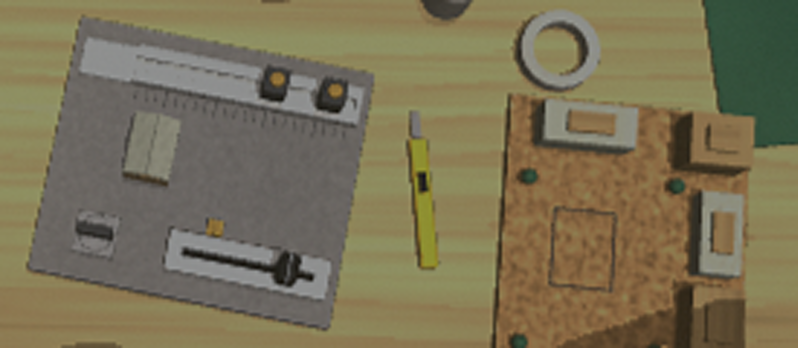

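```bash
cat >> h.py <<'E'
JC=np.array([.557,-.0102]);JA=np.radians(-10.4)
def toj(p): c,s=np.cos(JA),np.sin(JA);d=np.asarray(p)[:2]-JC;return np.array([c*d[0]+s*d[1],-s*d[0]+c*d[1]])*1000
def tow(j): c,s=np.cos(JA),np.sin(JA);x,y=np.asarray(j)/1000;return JC+[c*x-s*y,s*x+c*y]
E
python3 - <<'E'
from plant import manip
from h import *
f=manip.grab_frame("top");im=f["image"]
hsv=cv2.cvtColor(im,cv2.COLOR_BGR2HSV).astype(int);H,S,V=hsv[...,0],hsv[...,1],hsv[...,2]
m=(H>10)&(H<28)&(S>130)&(V>90)
o=np.zeros_like(m);o[190:285,288:396]=m[190:285,288:396]
n,l,st,c=cv2.connectedComponentsWithStats(o.astype(np.uint8))
for i in range(1,n):
    if st[i,4]>4:
        for z in (.08,.03): p=ray(f,c[i],z);print("brass",c[i].round(1),st[i,4],z,p.round(4),toj(p).round(1))
# roof
o=np.zeros_like(m);mm=(S>20)&(H>15)&(H<40)&(V>90);o[212:250,308:338]=mm[212:250,308:338]
c=big(o)[0];r=rectw(f,c,.060);print("house",r,toj(np.array(r[0])/1000),cv2.boundingRect(c))
# plot outline: dark pixels on cork
o=np.zeros_like(m);mm=V<85;o[248:285,453:490]=mm[248:285,453:490]
c=big(o)[0];r=rectw(f,c,.012);print("plot",r,cv2.minAreaRect(c))
# cursor dark
o=np.zeros_like(m);mm=V<45;o[258:285,330:385]=mm[258:285,330:385]
c=big(o)[0];print("cursor bb",cv2.boundingRect(c),cv2.minAreaRect(c))
for u in ((370,272),(369.5,271)):p=ray(f,u,.0725);print(toj(p))
o=np.zeros_like(m);mm=V<80;o[250:270,292:312]=mm[250:270,292:312]
c=big(o)[0];r=rectw(f,c,.0685);print("lock",r,toj(np.array(r[0])/1000))
E
```

```text
brass [365.3 206.9] 18 0.08 [ 0.636  -0.0783  0.08  ] [ 90.  -52.7]
brass [365.3 206.9] 18 0.03 [ 0.6476 -0.0826  0.03  ] [102.2 -54.9]
brass [385.1 210.7] 18 0.08 [ 0.6261 -0.1333  0.08  ] [  90.2 -108.6]
brass [385.1 210.7] 18 0.03 [ 0.6373 -0.1395  0.03  ] [ 102.3 -112.6]
brass [343.8 258.3] 26 0.08 [ 0.4913 -0.02    0.08  ] [-62.8 -21.5]
brass [343.8 258.3] 26 0.03 [ 0.4981 -0.0224  0.03  ] [-55.8 -22.6]
house ((574.4661865234375, 39.76340866088867), (47.02994155883789, 63.01573181152344), 79.88638305664062) [ 8.15989094 52.29556441] (312, 218, 21, 24)
plot ((447.4762878417969, -410.5719299316406), (0.0, 0.0), 0.0) ((480.0, 279.0), (0.0, 0.0), 0.0)
cursor bb (333, 266, 37, 12) ((351.4714050292969, 267.29437255859375), (35.52590560913086, 10.15025806427002), 16.8583984375)
[-84.83503986 -98.93976388]
[-82.4042678  -97.10205872]
lock ((489.2350158691406, 94.02658081054688), (35.41722106933594, 12.746728897094727), 76.8166732788086) [-85.46659839  90.28141437]
```

Run:
```python
from plant import manip
from h import *
f=manip.grab_frame("top");im=f["image"]
C=np.array([[461.7,251],[482.4,252.1],[481,280.7],[459.3,279.3]])
P=np.array([ray(f,c,.012)[:2] for c in C])*1000;print(P.round(0),P.mean(0),[np.linalg.norm(P[i]-P[i-1]).round(1) for i in range(4)])
w=manip.grab_frame("wrist");print(w["eye"],rot(w["rotation"]).round(3),proj(w,[.452,-.365,.012]))
g=im[244:290,450:492];cv2.imwrite("pics/plot.png",cv2.resize(g,None,fx=12,fy=12,interpolation=cv2.INTER_CUBIC))
```

```text
[[ 527. -361.]
 [ 525. -420.]
 [ 443. -413.]
 [ 446. -352.]] [ 485.05637445 -386.40921676] [np.float64(81.9), np.float64(59.3), np.float64(82.4), np.float64(61.7)]
[ 0.34913583 -0.52524742  0.37432834] [[ 0.442 -0.852 -0.28 ]
 [-0.897 -0.421 -0.136]
 [-0.002  0.312 -0.95 ]] [ 193.291163   -107.90255766]
```

View pics/plot.png

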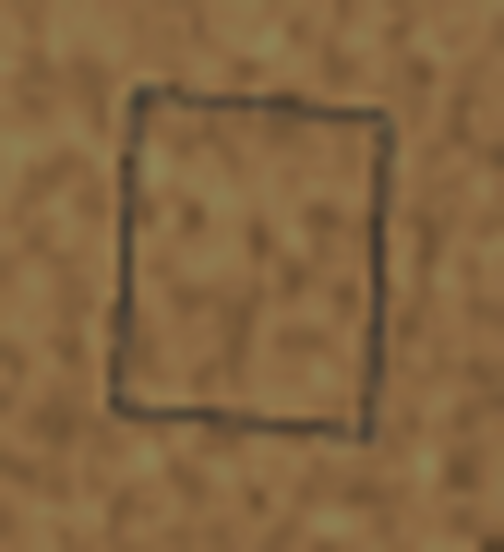

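Emit:
servo_tool([
  [[48.4,-37,0,0,0,0,85],[48.4,-37,0,0,0,0,85],[48.4,-37,0,0,0,0,85],[48.4,-37,0,0,0,0,85],[48.4,-37,0,0,0,0,85],[48.4,-37,0,0,0,0,85],[48.4,-37,0,0,0,0,85],[48.4,-37,0,0,0,0,85],[48.4,-37,0,0,0,0,85],[48.4,-37,0,0,0,0,85],[48.4,-37,0,0,0,0,85],[0,0,0,0,0,9,85]],
])

```text
time: 1.8
tool_pos: [0.5747, 0.0435, 0.245]
tool_rot: [-0.0, 0.989, 0.15, -0.0]
contact_force: [-0.1, -0.7, -0.4]
gripper_width: 0.996
grasp_force: 0.0
```

Emit:
servo_tool([
  [[0,0,0,0,0,9,85],[0,0,0,0,0,9,85],[0,0,0,0,0,9.3,85],[0,0,0,0,0,0,85],[0,0,0,0,0,0,85]],
])

```text
time: 2.42
tool_pos: [0.5739, 0.0398, 0.2452]
tool_rot: [0.0, 0.996, -0.087, -0.0]
contact_force: [-0.0, -0.8, -0.0]
gripper_width: 0.992
grasp_force: 0.0
```

```bash
cat >> h.py <<'E'
def go(x,y,z,yaw):
    "print tool-axis mm and turn (deg) to a tool-down target"
    from plant import manip
    s=manip.state();Rc=rot(s["tool_rot"]);d=Rc.T@(np.array([x,y,z])-s["tool_pos"])*1000
    a=np.radians(yaw);Rt=np.array([[np.cos(a),np.sin(a),0],[np.sin(a),-np.cos(a),0],[0,0,-1]])
    rv=R.from_matrix(Rc.T@Rt).as_rotvec(degrees=True)
    print("shift",d.round(1),"turn",rv.round(1),"t",round(float(s["time"]),2),"tcp",s["tool_pos"].round(4),"yaw",np.degrees(np.arctan2(Rc[1,0],Rc[0,0])).round(1),"w",round(float(s["gripper_width"]),3),"gf",round(float(s["grasp_force"]),1),"F",np.round(s["contact_force"],1))
E
python3 - <<'E'
from plant import manip
from h import *
go(.5745,.0398,.100,-10.2)
f=manip.grab_frame("wrist");im=f["image"];cv2.imwrite("pics/w1.png",im)
print("house ridge proj",proj(f,[.5745,.0398,.066]))
t=manip.grab_frame("top")
C=(np.array([[140,92],[388,112],[368,436],[116,410]])+.5)/12-.5+[450,244]
P=np.array([ray(t,c,.012)[:2] for c in C])*1000;print(P.round(0),P.mean(0),cv2.minAreaRect(P.astype(np.float32)))
E
```

```text
shift [  0.6  -0.2 145.2] turn [0.  0.  0.3] t 2.42 tcp [0.5739 0.0398 0.2452] yaw -9.9 w 0.992 gf 0.0 F [-0.  -0.8 -0. ]
house ridge proj [318.83872754 212.99138072]
[[ 526. -359.]
 [ 523. -418.]
 [ 445. -411.]
 [ 450. -352.]] [ 486.04260471 -385.0785312 ] ((486.38189697265625, -384.97271728515625), (59.790767669677734, 78.35225677490234), 84.59001922607422)
```

View pics/w1.png

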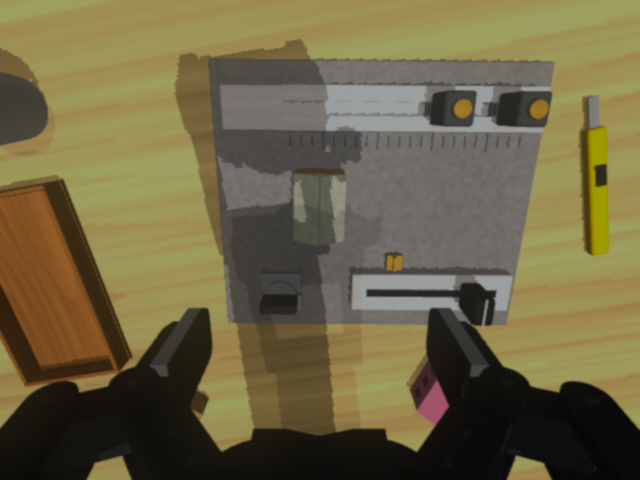

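Emit:
servo_tool([
  [[0.6,0,45,0,0,0.3,85],[0,0,50,0,0,0,85],[0,0,50,0,0,0,85],[0,0,40,0,0,0,85],[0,0,20,0,0,0,85],[0,0,0,0,0,0,40],[0,0,0,0,0,0,40],[0,0,0,0,0,0,40],[0,0,0,0,0,0,40],[0,0,0,0,0,0,40],[0,0,0,0,0,0,40],[0,0,0,0,0,0,40]],
])

```text
time: 4.03
tool_pos: [0.5766, 0.0395, 0.043]
tool_rot: [-0.0, 0.996, -0.09, 0.002]
contact_force: [0.5, 0.2, 6.0]
gripper_width: 0.503
grasp_force: 63.1
```

Emit:
servo_tool([
  [[0,0,-20,0,0,0,40],[0,0,-45,0,0,0,40],[0,0,-45,0,0,0,40],[-1.5,54,0,0,0,0,40],[-1.5,54,0,0,0,0,40],[-1.5,54,0,0,0,0,40],[-1.5,54,0,0,0,0,40],[-1.5,54,0,0,0,0,40],[-1.5,54,0,0,0,0,40],[-1.5,54,0,0,0,0,40],[-1.5,54,0,0,0,-4.8,40],[0,0,0,0,0,0,40]],
])

```text
time: 5.52
tool_pos: [0.4838, -0.3864, 0.1516]
tool_rot: [0.001, 0.999, -0.051, 0.0]
contact_force: [-0.4, 0.3, -1.2]
gripper_width: 0.51
grasp_force: 41.2
```

Run:
```python
from plant import manip
from h import *
go(.4863,-.385,.040,-5.4)
f=manip.grab_frame("wrist");cv2.imwrite("pics/w2.png",f["image"])
a=np.radians(-5.4)
for x,y in((39,31),(39,-31),(-39,-31),(-39,31)):print(proj(f,[.4863+(x*np.cos(a)-y*np.sin(a))/1e3,-.385+(x*np.sin(a)+y*np.cos(a))/1e3,.012]).round(0))
```

```text
shift [  2.2  -1.8 111.6] turn [ 0.1 -0.  -0.4] t 5.53 tcp [ 0.4838 -0.3864  0.1516] yaw -5.8 w 0.51 gf 41.2 F [-0.4  0.3 -1.2]
[272. 172.]
[360. 171.]
[357. 272.]
[277. 273.]
```

View pics/w2.png

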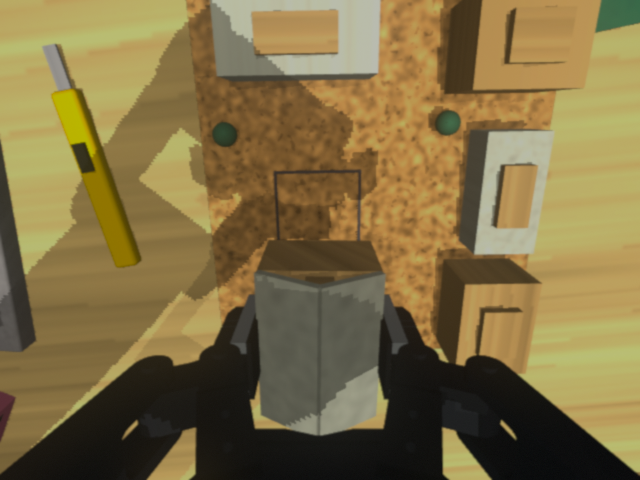

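Run:
```python
from plant import manip
from h import *
s=manip.state();f=manip.grab_frame("wrist");Rc=rot(s["tool_rot"])
for x in(30,25,-25,-30):print(x,proj(f,s["tool_pos"]+Rc@np.array([x/1e3,0,-.023])).round(0), "low",proj(f,s["tool_pos"]+Rc@np.array([x/1e3,0,-.018])).round(0))
go(.4863,-.386,.037,-5.4)
```

```text
30 [319. 286.] low [319. 279.]
25 [319. 300.] low [319. 293.]
-25 [318. 426.] low [319. 416.]
-30 [318. 437.] low [319. 426.]
shift [  1.9   2.8 113.8] turn [-0.  -0.  -0.3] t 5.62 tcp [ 0.4847 -0.3831  0.1508] yaw -5.7 w 0.504 gf 65.0 F [ 0.1 -0.2 -0.3]
```

Emit:
servo_tool([
  [[1,2.5,0,0,0,-0.3,40],[0,0,40,0,0,0,40],[0,0,40,0,0,0,40],[0,0,20,0,0,0,40],[0,0,0,0,0,0,40],[0,0,0,0,0,0,40],[0,0,0,0,0,0,40]],
])

```text
time: 6.5
tool_pos: [0.4868, -0.3867, 0.0526]
tool_rot: [0.001, 0.999, -0.046, 0.001]
contact_force: [1.1, 0.1, -0.6]
gripper_width: 0.505
grasp_force: 65.2
```

Run:
```python
from plant import manip
from h import *
go(.4863,-.386,.037,-5.4)
```

```text
shift [-0.7 -0.7 15.5] turn [ 0.1 -0.2  0.1] t 6.5 tcp [ 0.4868 -0.3867  0.0526] yaw -5.3 w 0.505 gf 65.2 F [ 1.1  0.1 -0.6]
```

Emit:
servo_tool([
  [[-1,-0.5,5,0,0,0,40],[0,0,5,0,0,0,40],[0,0,3,0,0,0,40],[0,0,1.5,0,0,0,40],[0,0,0.5,0,0,0,40],[0,0,0,0,0,0,40],[0,0,0,0,0,0,40]],
])

```text
time: 7.38
tool_pos: [0.4849, -0.3854, 0.0371]
tool_rot: [-0.0, 0.999, -0.046, -0.0]
contact_force: [-4.1, 3.8, 9.2]
gripper_width: 0.502
grasp_force: 66.4
```

Contact (9 N up): release, and rise.

Emit:
servo_tool([
  [[0,0,0,0,0,0,48],[0,0,0,0,0,0,56],[0,0,0,0,0,0,64],[0,0,0,0,0,0,70],[0,0,0,0,0,0,70],[0,0,-15,0,0,0,70],[0,0,-40,0,0,0,70],[0,0,-55,0,0,0,70],[0,0,-60,0,0,0,70],[-50,0,0,0,0,0,70],[-30,0,0,0,0,0,70],[0,0,0,0,0,0,70]],
])

```text
time: 8.88
tool_pos: [0.404, -0.3778, 0.2067]
tool_rot: [0.001, 0.999, -0.047, 0.001]
contact_force: [-0.0, 0.2, -0.3]
gripper_width: 0.82
grasp_force: 0.0
```

Run:
```python
from plant import manip
from h import *
go(*tow([90,-53]),.20,79.6)
f=manip.grab_frame("wrist");cv2.imwrite("pics/w3.png",f["image"])
```

```text
shift [ 203.  -319.7    6.5] turn [  0.1  -0.  -85. ] t 8.88 tcp [ 0.404  -0.3778  0.2067] yaw -5.4 w 0.82 gf 0.0 F [-0.   0.2 -0.3]
```

View pics/w3.png

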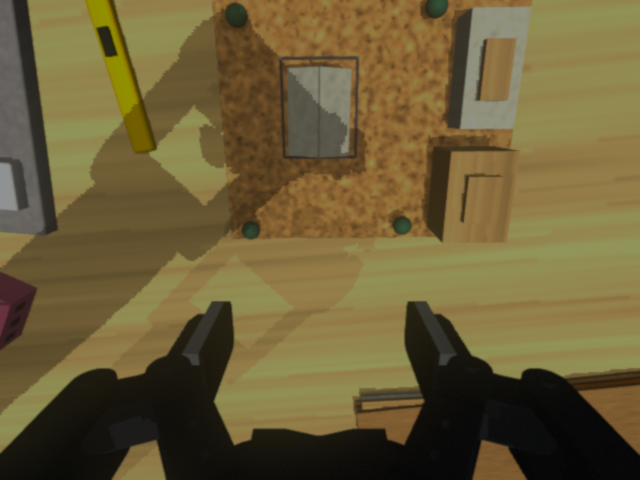

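Run:
```python
from plant import manip
from h import *
f=manip.grab_frame("wrist")
a=[ray(f,p,.060)[:2].round(4) for p in((319,66),(319,156))];print("ridge",a,np.mean(a,0))
C=np.array([ray(f,p,.012)[:2] for p in((281,57),(358,57),(356,158),(284,158))],np.float32)*1000;print(C.mean(0),cv2.minAreaRect(C))
```

```text
ridge [array([ 0.5155, -0.3885]), array([ 0.4563, -0.383 ])] [ 0.4859  -0.38575]
[ 488.31448 -386.6565 ] ((488.2978210449219, -386.8322448730469), (60.959632873535156, 77.94442749023438), 84.77287292480469)
```

Emit:
servo_tool([
  [[29,-45.7,0,0,0,0,70],[29,-45.7,0,0,0,0,70],[29,-45.7,0,0,0,0,70],[29,-45.7,0,0,0,0,70],[29,-45.7,0,0,0,0,70],[29,-45.7,0,0,0,0,70],[29,-45.7,0,0,0,0,70],[0,0,0,0,0,-10.5,70],[0,0,0,0,0,-10.5,70],[0,0,0,0,0,-10.5,70],[0,0,0,0,0,-10.5,70],[0,0,0,0,0,-10.5,70]],
])

```text
time: 10.48
tool_pos: [0.6375, -0.0771, 0.2052]
tool_rot: [-0.0, 0.915, 0.404, 0.0]
contact_force: [0.9, 0.7, 0.7]
gripper_width: 0.817
grasp_force: 0.0
```

Emit:
servo_tool([
  [[0,0,0,0,0,-10.5,70],[0,0,0,0,0,-10.5,70],[0,0,0,0,0,-10.5,70],[0,0,0,0,0,-1,70],[0,0,0,0,0,0,70],[0,0,0,0,0,0,70]],
])

```text
time: 11.22
tool_pos: [0.6368, -0.0777, 0.2053]
tool_rot: [-0.0, 0.768, 0.641, 0.0]
contact_force: [0.2, -0.9, 0.0]
gripper_width: 0.818
grasp_force: 0.0
```

```bash
cat >> h.py <<'E'
def brass(f,z=.08):
    hsv=cv2.cvtColor(f["image"],cv2.COLOR_BGR2HSV).astype(int);H,S,V=hsv[...,0],hsv[...,1],hsv[...,2]
    m=((H>10)&(H<28)&(S>150)&(V>80)).astype(np.uint8)
    n,l,st,c=cv2.connectedComponentsWithStats(m)
    for i in range(1,n):
        p=ray(f,c[i],z);j=toj(p)
        if st[i,4]>10 and st[i,4]<2500 and abs(j[0])<135 and abs(j[1])<155: print("brass",c[i].round(0),st[i,4],p.round(4),j.round(1))
E
python3 - <<'E'
from plant import manip
from h import *
go(*tow([90,-53]),.057,79.6)
brass(manip.grab_frame("wrist"));brass(manip.grab_frame("top"))
E
```

```text
shift [ -1.   -0.7 148.3] turn [-0.  -0.   0.1] t 11.22 tcp [ 0.6368 -0.0777  0.2053] yaw 79.7 w 0.818 gf 0.0 F [ 0.2 -0.9  0. ]
brass [143. 178.] 349 [ 0.5276 -0.019   0.08  ] [-27.4 -14. ]
brass [319. 234.] 181 [ 0.638  -0.0796  0.08  ] [ 92.2 -53.6]
brass [320. 304.] 233 [ 0.6283 -0.1344  0.08  ] [  92.6 -109.3]
```

Emit:
servo_tool([
  [[-1.2,0.3,48,0,0,0,70],[0,0,50,0,0,0,70],[0,0,35,0,0,0,70],[0,0,15,0,0,0,70],[0,0,0,0,0,0,40],[0,0,0,0,0,0,24],[0,0,0,0,0,0,22],[0,0,0,0,0,0,22],[0,0,0,0,0,0,22],[0,0,0,0,0,0,22],[0,0,0,0,0,0,22],[0,0,0,0,0,0,22]],
])

```text
time: 12.82
tool_pos: [0.6385, -0.0795, 0.06]
tool_rot: [0.002, 0.768, 0.641, 0.001]
contact_force: [-1.0, 0.3, 6.0]
gripper_width: 0.294
grasp_force: 59.5
```

Run:
```python
from plant import manip
from h import *
go(*tow([90,114]),.057,79.6)
```

```text
shift [167.5  -2.3   2.9] turn [0.2 0.  0.1] t 12.82 tcp [ 0.6385 -0.0795  0.06  ] yaw 79.7 w 0.294 gf 59.5 F [-1.   0.3  6. ]
```

Emit:
servo_tool([
  [[0,0,-2,0,0,0,22],[8,0,0,0,0,0,22],[15,0,0,0,0,0,22],[16,0,0,0,0,0,22],[16,0,0,0,0,0,22],[16,0,0,0,0,0,22],[16,0,0,0,0,0,22],[16,0,0,0,0,0,22],[16,0,0,0,0,0,22],[16,0,0,0,0,0,22],[0,0,0,0,0,0,22]],
])

```text
time: 14.2
tool_pos: [0.6614, 0.0569, 0.06]
tool_rot: [-0.001, 0.767, 0.642, 0.001]
contact_force: [1.0, 2.6, 5.1]
gripper_width: 0.297
grasp_force: 59.7
```

Run:
```python
from plant import manip
from h import *
go(*tow([90,114]),.057,79.6);print(toj(manip.state()["tool_pos"]))
brass(manip.grab_frame("top"))
```

```text
shift [29.1 -0.5  3.1] turn [ 0.1 -0.2  0.2] t 14.2 tcp [0.6614 0.0569 0.06  ] yaw 79.8 w 0.297 gf 59.7 F [1.  2.6 5.1]
[90.59016873 84.85749963]
brass [385. 211.] 12 [ 0.626  -0.1339  0.08  ] [  90.2 -109.2]
brass [344. 258.] 20 [ 0.4912 -0.0194  0.08  ] [-63.  -20.9]
```

Emit:
servo_tool([
  [[15,0,0,0,0,0,22],[13,0,0,0,0,0,22],[0,0,0,0,0,0,22],[0,0,0,0,0,0,22],[0,0,-4,0,0,0,22],[0,0,-4,0,0,0,22],[0,0,-4,0,0,0,22]],
])

```text
time: 15.12
tool_pos: [0.6651, 0.0815, 0.0707]
tool_rot: [-0.001, 0.768, 0.641, -0.001]
contact_force: [-0.0, -0.3, -1.1]
gripper_width: 0.296
grasp_force: 58.8
```

Run:
```python
from plant import manip
from h import *
go(.49,.34,.20,79.6);print(toj(manip.state()["tool_pos"]))
f=manip.grab_frame("scene");cv2.imwrite("pics/s4.png",cv2.resize(f["image"][160:320,180:400],None,fx=3,fy=3))
```

```text
shift [ 223.1 -218.6 -129. ] turn [-0.1  0.   0.1] t 15.12 tcp [0.6651 0.0815 0.0707] yaw 79.7 w 0.296 gf 58.8 F [-0.  -0.3 -1.1]
[ 89.75746529 109.71105997]
```

View pics/s4.png

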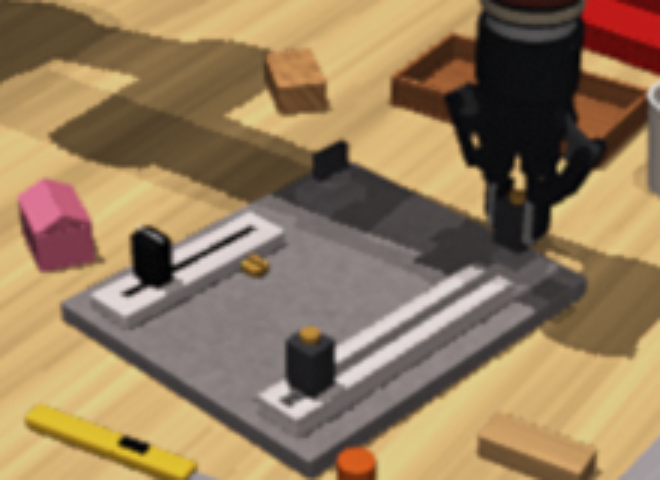

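Emit:
servo_tool([
  [[0,0,-30,0,0,0,22],[0,0,-35,0,0,0,22],[0,0,-35,0,0,0,22],[36.4,-38.8,0,0,0,0,22],[36.4,-38.8,0,0,0,0,22],[36.4,-38.8,0,0,0,0,22],[36.4,-38.8,0,0,0,0,22],[36.4,-38.8,0,0,0,0,22],[36.4,-38.8,0,0,0,0,22],[0,0,0,0,0,0,22],[0,0,0,0,0,0,22]],
])

```text
time: 16.55
tool_pos: [0.4757, 0.3375, 0.1713]
tool_rot: [0.0, 0.767, 0.641, -0.0]
contact_force: [0.1, 0.4, -0.7]
gripper_width: 0.296
grasp_force: 59.4
```

Run:
```python
from plant import manip
from h import *
go(.475,.338,.045,79.6)
f=manip.grab_frame("wrist");cv2.imwrite("pics/w5.png",f["image"])
for x,y in((-.105,-.055),(-.105,.055),(.105,.055),(.105,-.055)):print(proj(f,[.5238+x,.338+y,.03]).round(0))
```

```text
shift [  0.4  -0.8 126.3] turn [0.  0.  0.1] t 16.55 tcp [0.4757 0.3375 0.1713] yaw 79.7 w 0.296 gf 59.4 F [ 0.1  0.4 -0.7]
[260. 302.]
[225. 166.]
[524. 110.]
[525. 258.]
```

View pics/w5.png

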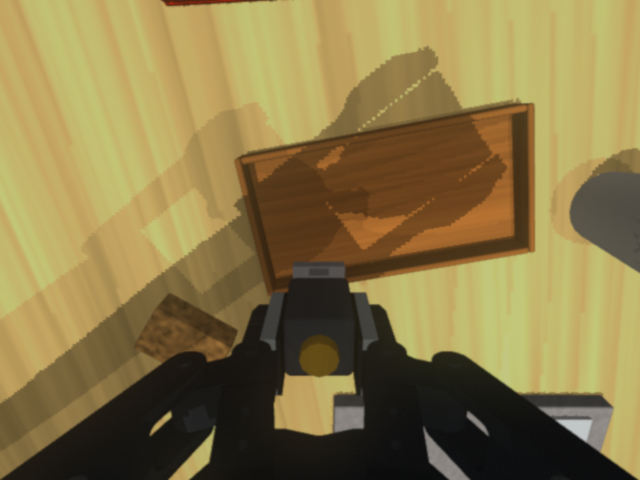

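Emit:
servo_tool([
  [[8.5,10,0,0,0,0,22],[0,0,40,0,0,0,22],[0,0,45,0,0,0,22],[0,0,30,0,0,0,22],[0,0,6,0,0,0,22],[0,0,3,0,0,0,22],[0,0,2,0,0,0,22],[0,0,0,0,0,0,22],[0,0,0,0,0,0,22]],
])

```text
time: 17.73
tool_pos: [0.4875, 0.3446, 0.0462]
tool_rot: [0.0, 0.768, 0.641, 0.001]
contact_force: [0.9, -0.2, -0.6]
gripper_width: 0.294
grasp_force: 59.3
```

Emit:
servo_tool([
  [[0,0,1.5,0,0,0,22],[0,0,1.5,0,0,0,22],[0,0,1,0,0,0,22],[0,0,0,0,0,0,22],[0,0,0,0,0,0,22]],
])

```text
time: 18.35
tool_pos: [0.4871, 0.3444, 0.0429]
tool_rot: [-0.0, 0.768, 0.641, -0.0]
contact_force: [-4.4, -1.7, 8.4]
gripper_width: 0.293
grasp_force: 60.6
```

Emit:
servo_tool([
  [[0,0,0,0,0,0,32],[0,0,0,0,0,0,42],[0,0,0,0,0,0,44],[0,0,0,0,0,0,44],[0,0,-20,0,0,0,44],[0,0,-45,0,0,0,44],[0,0,-55,0,0,0,60],[0,0,-35,0,0,0,60],[0,0,0,0,0,0,60]],
])

```text
time: 19.48
tool_pos: [0.4893, 0.3456, 0.2026]
tool_rot: [0.001, 0.768, 0.641, 0.005]
contact_force: [0.6, -0.3, -0.2]
gripper_width: 0.702
grasp_force: 0.0
```

Emit:
servo_tool([
  [[-49.5,24.8,0,0,0,0,60],[-49.5,24.8,0,0,0,0,60],[-49.5,24.8,0,0,0,0,60],[-49.5,24.8,0,0,0,0,60],[-49.5,24.8,0,0,0,0,60],[-49.5,24.8,0,0,0,0,60],[-49.5,24.8,0,0,0,0,60],[-49.5,24.8,0,0,0,0,60],[-49.5,24.8,0,0,0,0,60],[0,0,0,0,0,0,60],[0,0,0,0,0,0,60]],
])

```text
time: 20.85
tool_pos: [0.6265, -0.1335, 0.1952]
tool_rot: [-0.001, 0.768, 0.641, -0.0]
contact_force: [-0.4, 0.9, -0.4]
gripper_width: 0.704
grasp_force: 0.0
```

Run:
```python
from plant import manip
from h import *
go(*tow([91,-109.4]),.057,79.6);brass(manip.grab_frame("wrist"))
f=manip.grab_frame("top");print("tray corner? house check");cv2.imwrite("pics/t6.png",cv2.resize(f["image"][170:310,180:560],None,fx=2.1,fy=2.1))
```

```text
shift [ -0.8   0.7 138.2] turn [-0.1 -0.   0.1] t 20.85 tcp [ 0.6265 -0.1335  0.1952] yaw 79.7 w 0.704 gf 0.0 F [-0.4  0.9 -0.4]
brass [127. 100.] 151 [ 0.5277 -0.0261  0.08  ] [-26.  -20.9]
brass [134. 111.] 18 [ 0.5299 -0.0334  0.08  ] [-22.4 -27.7]
brass [320. 238.] 250 [ 0.6282 -0.1351  0.08  ] [  92.6 -110. ]
tray corner? house check
```

View pics/t6.png

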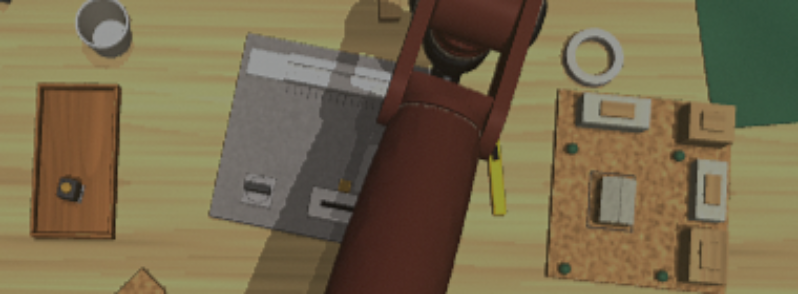

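Emit:
servo_tool([
  [[-1,0.7,48,0,0,0,60],[0,0,45,0,0,0,60],[0,0,32,0,0,0,60],[0,0,12,0,0,0,60],[0,0,0,0,0,0,40],[0,0,0,0,0,0,24],[0,0,0,0,0,0,22],[0,0,0,0,0,0,22],[0,0,0,0,0,0,22],[0,0,0,0,0,0,22],[0,0,0,0,0,0,22],[0,0,-2,0,0,0,22]],
])

```text
time: 22.45
tool_pos: [0.628, -0.1352, 0.0619]
tool_rot: [0.001, 0.768, 0.641, 0.0]
contact_force: [0.1, -0.2, -1.0]
gripper_width: 0.294
grasp_force: 59.4
```

Emit:
servo_tool([
  [[8,0,0,0,0,0,22],[15,0,0,0,0,0,22],[16,0,0,0,0,0,22],[16,0,0,0,0,0,22],[16,0,0,0,0,0,22],[16,0,0,0,0,0,22],[16,0,0,0,0,0,22],[16,0,0,0,0,0,22],[16,0,0,0,0,0,22],[16,0,0,0,0,0,22],[0,0,0,0,0,0,22],[0,0,0,0,0,0,22]],
])

```text
time: 23.95
tool_pos: [0.6549, 0.0146, 0.0616]
tool_rot: [-0.0, 0.768, 0.641, 0.001]
contact_force: [-0.0, 1.9, 4.8]
gripper_width: 0.292
grasp_force: 60.1
```

Run:
```python
from plant import manip
from h import *
go(*tow([90,112]),.057,79.6);print(toj(manip.state()["tool_pos"]))
f=manip.grab_frame("top");print("house ridge expected",proj(f,[.486,-.3857,.060]))
```

```text
shift [69.9 -1.6  4.7] turn [ 0.  -0.1  0.1] t 23.95 tcp [0.6549 0.0146 0.0616] yaw 79.7 w 0.292 gf 60.1 F [-0.   1.9  4.8]
[91.79695531 42.06556781]
house ridge expected [475.62370735 263.29719547]
```

Emit:
servo_tool([
  [[14,-0.3,0,0,0,0,22],[16,-0.3,0,0,0,0,22],[16,-0.3,0,0,0,0,22],[14,-0.3,0,0,0,0,22],[10,0,0,0,0,0,22],[0,0,0,0,0,0,22],[0,0,0,0,0,0,22],[0,0,-4,0,0,0,22],[0,0,-4,0,0,0,22],[0,0,-4,0,0,0,22]],
])

```text
time: 25.25
tool_pos: [0.6653, 0.0824, 0.0727]
tool_rot: [-0.0, 0.768, 0.641, -0.001]
contact_force: [0.1, -0.0, -0.1]
gripper_width: 0.29
grasp_force: 59.2
```

Run:
```python
from plant import manip
from h import *
go(.565,.344,.20,79.6);print(toj(manip.state()["tool_pos"]))
```

```text
shift [ 239.4 -145.6 -127.2] turn [-0.1  0.   0.1] t 25.25 tcp [0.6653 0.0824 0.0727] yaw 79.7 w 0.29 gf 59.2 F [ 0.1 -0.  -0.1]
[ 89.77701659 110.666435  ]
```

Emit:
servo_tool([
  [[0,0,-30,0,0,0,22],[0,0,-35,0,0,0,22],[0,0,-35,0,0,0,22],[47.9,-29.1,0,0,0,0,22],[47.9,-29.1,0,0,0,0,22],[47.9,-29.1,0,0,0,0,22],[47.9,-29.1,0,0,0,0,22],[47.9,-29.1,0,0,0,0,22],[0,0,0,0,0,0,22],[0,0,40,0,0,0,22],[0,0,45,0,0,0,22],[0,0,0,0,0,0,22]],
])

```text
time: 26.75
tool_pos: [0.5625, 0.3417, 0.0832]
tool_rot: [-0.001, 0.768, 0.641, -0.005]
contact_force: [-1.0, 0.0, -1.0]
gripper_width: 0.293
grasp_force: 59.2
```

Run:
```python
from plant import manip
from h import *
go(.565,.344,.045,79.6)
f=manip.grab_frame("wrist");cv2.imwrite("pics/w7.png",f["image"][:,100:])
```

```text
shift [ 2.9  2.4 38.2] turn [-0.5  0.4  0.1] t 26.75 tcp [0.5625 0.3417 0.0832] yaw 79.7 w 0.293 gf 59.2 F [-1.  0. -1.]
```

View pics/w7.png

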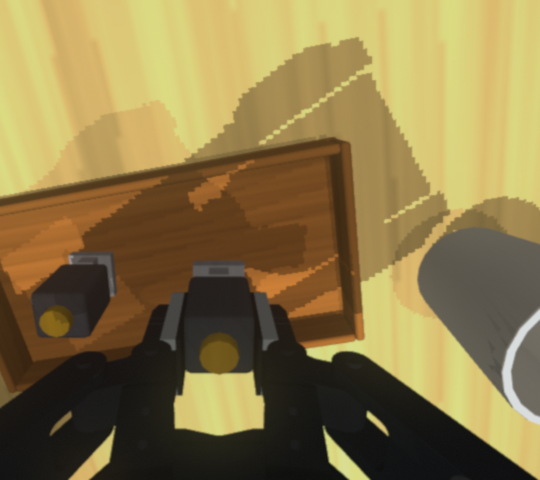

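Emit:
servo_tool([
  [[1,1,20,0,0,0,22],[0,0,12,0,0,0,22],[0,0,2,0,0,0,22],[0,0,1.5,0,0,0,22],[0,0,1.5,0,0,0,22],[0,0,1,0,0,0,22],[0,0,0,0,0,0,22],[0,0,0,0,0,0,22]],
])

```text
time: 27.8
tool_pos: [0.5667, 0.3451, 0.0505]
tool_rot: [0.0, 0.768, 0.641, 0.0]
contact_force: [-0.7, 1.2, -0.8]
gripper_width: 0.291
grasp_force: 59.3
```

Emit:
servo_tool([
  [[0,0,3,0,0,0,22],[0,0,1.5,0,0,0,22],[0,0,1,0,0,0,22],[0,0,0,0,0,0,22],[0,0,0,0,0,0,22]],
])

```text
time: 28.42
tool_pos: [0.5666, 0.3451, 0.0448]
tool_rot: [0.0, 0.768, 0.641, 0.0]
contact_force: [0.0, 0.4, -1.1]
gripper_width: 0.291
grasp_force: 59.4
```

Emit:
servo_tool([
  [[0,0,1,0,0,0,22],[0,0,1,0,0,0,22],[0,0,0,0,0,0,22],[0,0,0,0,0,0,22]],
])

```text
time: 28.92
tool_pos: [0.5668, 0.3452, 0.0445]
tool_rot: [0.0, 0.768, 0.641, -0.0]
contact_force: [-3.3, -1.6, 7.9]
gripper_width: 0.294
grasp_force: 60.4
```

Emit:
servo_tool([
  [[0,0,0,0,0,0,32],[0,0,0,0,0,0,42],[0,0,0,0,0,0,44],[0,0,0,0,0,0,44],[0,0,-20,0,0,0,44],[0,0,-45,0,0,0,44],[0,0,-55,0,0,0,60],[0,0,-35,0,0,0,60],[0,0,0,0,0,0,60]],
])

```text
time: 30.05
tool_pos: [0.5691, 0.3463, 0.2047]
tool_rot: [0.001, 0.768, 0.641, 0.005]
contact_force: [-0.3, 0.0, -0.1]
gripper_width: 0.703
grasp_force: 0.0
```

Emit:
servo_tool([
  [[-49.8,-3.5,0,0,0,0,60],[-49.8,-3.5,0,0,0,0,60],[-49.8,-3.5,0,0,0,0,60],[-49.8,-3.5,0,0,0,0,60],[-49.8,-3.5,0,0,0,0,60],[-49.8,-3.5,0,0,0,0,60],[-49.8,-3.5,0,0,0,0,60],[-49.8,-3.5,0,0,0,0,60],[-49.8,-3.5,0,0,0,0,60],[0,0,0,0,0,0,60],[0,0,0,0,0,0,60]],
])

```text
time: 31.42
tool_pos: [0.4553, -0.0899, 0.1972]
tool_rot: [-0.001, 0.768, 0.641, -0.0]
contact_force: [-0.2, -0.4, -1.0]
gripper_width: 0.706
grasp_force: 0.0
```

Run:
```python
from plant import manip
from h import *
go(*tow([-84,-97]),.058,79.6)
f=manip.grab_frame("wrist");cv2.imwrite("pics/w8.png",f["image"])
t=manip.grab_frame("top")
for n,g in(("w",f),("t",t)):
    print(n);brass(g,.03)
    print("proj cursor",proj(g,[*tow([-85,-97]),.0725]),"lock",proj(g,[*tow([-85,90]),.0685]))
```

```text
shift [ -0.3   1.7 139.1] turn [-0.1 -0.   0.1] t 31.43 tcp [ 0.4553 -0.0899  0.1972] yaw 79.7 w 0.706 gf 0.0 F [-0.2 -0.4 -1. ]
w
brass [361. 122.] 405 [ 0.5008 -0.0229  0.03  ] [-53.  -22.7]
proj cursor [318.3384262  232.75697159] lock [318.92904313 -86.23303895]
t
brass [344. 258.] 21 [ 0.498 -0.022  0.03 ] [-55.9 -22.3]
proj cursor [369.29129006 271.92004532] lock [302.28224809 258.76535154]
```

View pics/w8.png

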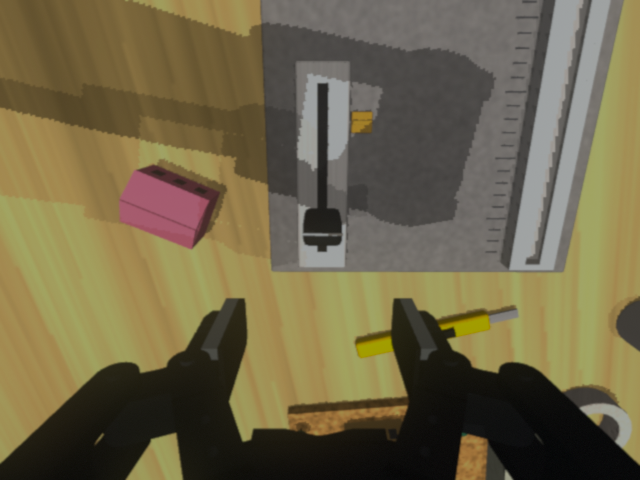

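Emit:
servo_tool([
  [[-1,1.7,48,0,0,0,60],[0,0,45,0,0,0,60],[0,0,32,0,0,0,60],[0,0,12,0,0,0,60],[0,0,0,0,0,0,40],[0,0,0,0,0,0,26],[0,0,0,0,0,0,24],[0,0,0,0,0,0,24],[0,0,0,0,0,0,24],[0,0,0,0,0,0,24],[0,0,0,0,0,0,24],[0,0,0,0,0,0,24]],
])

```text
time: 33.02
tool_pos: [0.4576, -0.0915, 0.0627]
tool_rot: [0.0, 0.768, 0.641, 0.0]
contact_force: [-5.3, 2.2, 4.3]
gripper_width: 0.311
grasp_force: 61.6
```

Emit:
servo_tool([
  [[5,0,0,0,0,0,24],[10,0,0,0,0,0,24],[12,0,0,0,0,0,24],[12,0,0,0,0,0,24],[12,0,0,0,0,0,24],[12,0,0,0,0,0,24],[8,0,0,0,0,0,24],[4,0,0,0,0,0,24],[0,0,0,0,0,0,24],[0,0,0,0,0,0,24]],
])

```text
time: 34.28
tool_pos: [0.4712, -0.0174, 0.0626]
tool_rot: [0.0, 0.768, 0.641, 0.001]
contact_force: [-5.1, 2.4, 5.6]
gripper_width: 0.314
grasp_force: 61.8
```

Run:
```python
from plant import manip
from h import *
go(*tow([-84,-22.5]),.058,79.6);print(toj(manip.state()["tool_pos"]))
```

```text
shift [ 0.1 -0.9  4.6] turn [ 0.  -0.   0.1] t 34.27 tcp [ 0.4712 -0.0174  0.0626] yaw 79.7 w 0.314 gf 61.8 F [-5.1  2.4  5.6]
[-83.12480078 -22.61569578]
```

Emit:
servo_tool([
  [[0,0,0,0,0,0,34],[0,0,0,0,0,0,46],[0,0,0,0,0,0,46],[0,0,0,0,0,0,46],[0,0,-20,0,0,0,46],[0,0,-45,0,0,0,46],[0,0,-45,0,0,0,46],[-35,0,-10,0,0,0,46],[-35,0,0,0,0,0,46],[0,0,0,0,0,0,46],[0,0,0,0,0,0,46],[0,0,0,0,0,0,46]],
])

```text
time: 35.78
tool_pos: [0.4581, -0.0859, 0.1805]
tool_rot: [-0.0, 0.767, 0.641, -0.0]
contact_force: [0.3, -0.9, -0.6]
gripper_width: 0.535
grasp_force: 0.0
```

Run:
```python
from plant import manip
from h import *
f=manip.grab_frame("wrist");im=f["image"]
brass(f,.03);go(*tow([-85,90]),.10,79.6)
u=proj(f,[*tow([-85,-22.5]),.0725]).astype(int);print("crop at",u-[70,60],f["eye"],toj(f["eye"]))
c=im[u[1]-60:u[1]+60,u[0]-70:u[0]+90];cv2.imwrite("pics/c9.png",cv2.resize(c,None,fx=5,fy=5,interpolation=cv2.INTER_CUBIC))
```

```text
brass [361. 129.] 460 [ 0.5008 -0.0228  0.03  ] [-52.9 -22.6]
shift [182.3  -0.7  80.6] turn [-0.  -0.   0.2] t 35.83 tcp [ 0.4581 -0.0859  0.1805] yaw 79.8 w 0.541 gf 0.0 F [0.3 0.6 0.4]
crop at [245  70] [ 0.47325383 -0.00714844  0.31009761] [-82.92120821 -12.11635617]
```

View pics/c9.png

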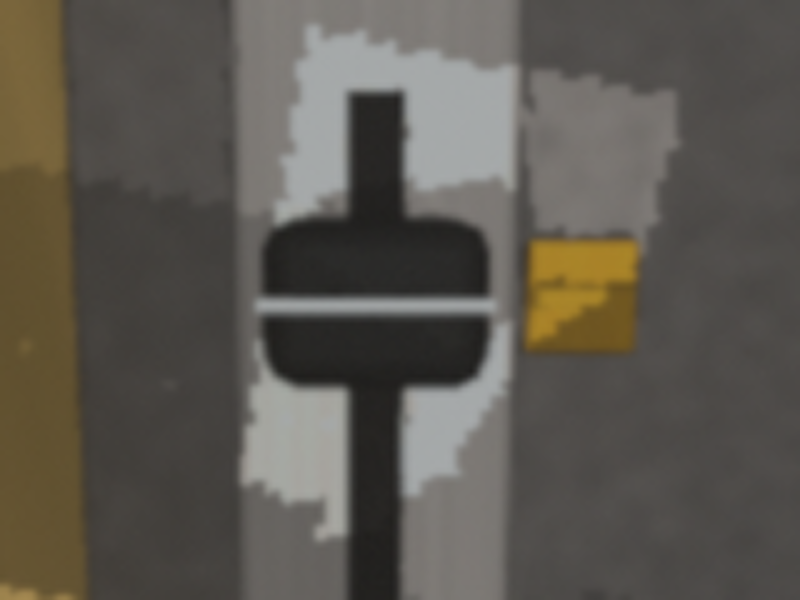

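Run:
```python
from plant import manip
from h import *
f=manip.grab_frame("wrist")
print(toj(ray(f,(319.6,130.8),.0725)),toj(ray(f,(361,128.6),.03)))
for y in(240,350):print(toj(ray(f,(361,70+y/5-.4),.03)),toj(ray(f,(361,70+y/5-.4),.018)))
```

```text
[-82.40282609 -22.40502333] [-52.74685391 -22.62225487]
[-53.0363975  -15.12942838] [-51.75657306 -15.25914253]
[-52.45220733 -30.2471367 ] [-51.14735835 -31.02443755]
```

Emit:
servo_tool([
  [[46,0,0,0,0,0,46],[46,0,0,0,0,0,46],[46,0,0,0,0,0,46],[44,0,0,0,0,0,46],[0,0,0,0,0,-0.2,46],[0,0,0,0,0,0,46],[0,0,0,0,0,0,46]],
])

```text
time: 36.75
tool_pos: [0.4904, 0.0917, 0.1807]
tool_rot: [0.0, 0.767, 0.642, -0.0]
contact_force: [-0.4, 0.5, 0.8]
gripper_width: 0.539
grasp_force: 0.0
```

Run:
```python
from plant import manip
from h import *
go(*tow([-85,90]),.0605,79.6);print(toj(manip.state()["tool_pos"]))
f=manip.grab_frame("wrist");im=f["image"]
u=proj(f,[*tow([-85,90]),.0685]).astype(int);o=u-[80,60];print("crop",o)
c=im[o[1]:o[1]+120,o[0]:o[0]+160];cv2.imwrite("pics/c10.png",cv2.resize(c,None,fx=5,fy=5,interpolation=cv2.INTER_CUBIC))
v=c.max(2);b=big(v<45)[0];r=cv2.minAreaRect(b);print(r,toj(ray(f,np.array(r[0])+o,.0685)))
```

```text
shift [  1.9  -1.1 120.2] turn [-0.   0.   0.3] t 36.75 tcp [0.4904 0.0917 0.1807] yaw 79.9 w 0.539 gf 0.0 F [-0.4  0.5  0.8]
[-83.85981041  88.16913667]
crop [235 175]
((84.5, 43.5), (27.0, 13.0), 90.0) [-82.42486721 101.68533643]
```

View pics/c10.png

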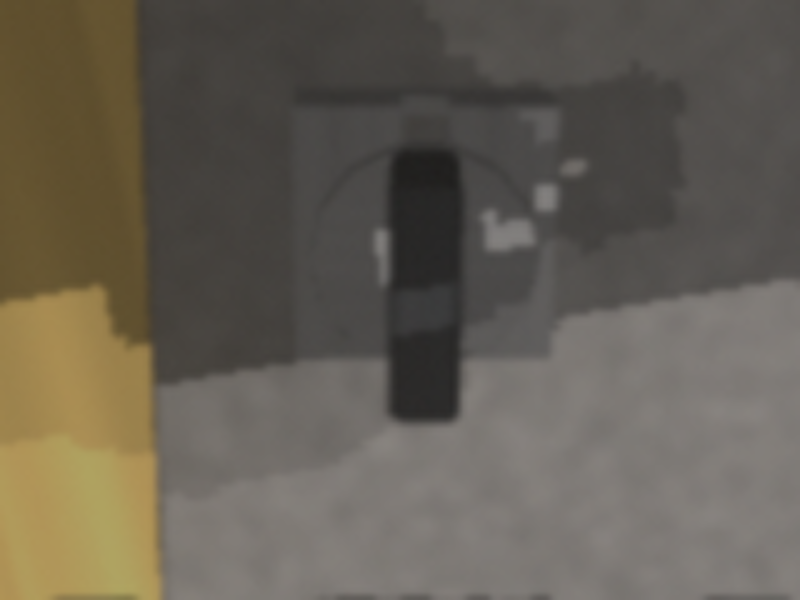

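Emit:
servo_tool([
  [[1.9,0.4,40,0,0,0.3,46],[0,0,40,0,0,0,46],[0,0,30,0,0,0,46],[0,0,9,0,0,0,46],[0,0,0,0,0,0,30],[0,0,0,0,0,0,12],[0,0,0,0,0,0,6],[0,0,0,0,0,0,6],[0,0,0,0,0,0,6],[0,0,0,0,0,0,6],[0,0,0,0,0,0,6]],
])

```text
time: 38.17
tool_pos: [0.4917, 0.0943, 0.0622]
tool_rot: [0.0, 0.768, 0.64, 0.0]
contact_force: [-1.1, 0.1, 3.7]
gripper_width: 0.098
grasp_force: 62.1
```

Run:
```python
from plant import manip
from h import *
go(*tow([-84,90]),.0535,79.6);print(toj(manip.state()["tool_pos"]))
```

```text
shift [-1.  -0.9  8.7] turn [ 0.1 -0.   0. ] t 38.17 tcp [0.4917 0.0943 0.0622] yaw 79.6 w 0.098 gf 62.1 F [-1.1  0.1  3.7]
[-83.10067743  90.96918762]
```

Emit:
servo_tool([
  [[0,0,2,0,0,0,6],[0,0,2,0,0,0,6],[0,0,2,0,0,0,6],[0,0,2,0,0,0,6],[0,0,1,0,0,0,6],[0,0,0,0,0,0,6],[0,0,0,0,0,0,6]],
])

```text
time: 39.05
tool_pos: [0.4921, 0.0943, 0.0566]
tool_rot: [-0.0, 0.768, 0.64, -0.0]
contact_force: [-12.6, -0.9, 26.6]
gripper_width: 0.099
grasp_force: 65.6
```

Emit:
servo_tool([
  [[0,0,-1.5,0,0,0,6],[0,0,0,0,0,6,6],[0,0,0,0,0,8,6],[0,0,0,0,0,8,6],[0,0,0,0,0,8,6],[0,0,0,0,0,0,6]],
])

```text
time: 39.8
tool_pos: [0.4926, 0.0939, 0.0567]
tool_rot: [0.001, 0.908, 0.419, 0.001]
contact_force: [-4.8, -1.0, 15.1]
gripper_width: 0.101
grasp_force: 63.8
```

Run:
```python
from plant import manip
from h import *
go(*tow([-83.1,91]),.0535,-10.4);print(toj(manip.state()["tool_pos"]),manip.state()["ft_torque"])
```

```text
shift [-0.3 -1.   3.2] turn [ 0.1 -0.1 60. ] t 39.8 tcp [0.4926 0.0939 0.0567] yaw 49.6 w 0.101 gf 63.8 F [-4.8 -1.  15.1]
[-82.10533132  90.75766189] [-0.31113639  0.96264668 -0.05678004]
```

Emit:
servo_tool([
  [[0,0,0,0,0,9,6],[0,0,0,0,0,9,6],[0,0,0,0,0,9,6],[0,0,0,0,0,9,6],[0,0,0,0,0,9,6],[0,0,0,0,0,9,6],[0,0,0,0,0,5,6],[0,0,0,0,0,3,6],[0,0,0,0,0,0,6],[0,0,0,0,0,0,6]],
])

```text
time: 41.05
tool_pos: [0.493, 0.0924, 0.0567]
tool_rot: [0.002, 0.994, -0.106, 0.002]
contact_force: [-4.5, -6.5, 14.8]
gripper_width: 0.102
grasp_force: 63.9
```

Run:
```python
from plant import manip
from h import *
go(*tow([-83.1,91]),.0535,-10.4);print(toj(manip.state()["tool_pos"]),manip.state()["ft_torque"])
```

```text
shift [-1.7 -1.6  3.2] turn [ 0.2 -0.2 -1.8] t 41.05 tcp [0.493  0.0924 0.0567] yaw -12.2 w 0.102 gf 63.9 F [-4.5 -6.5 14.8]
[-81.47778805  89.31956463] [-1.31999142  0.83522212  0.52991738]
```

Emit:
servo_tool([
  [[0,0,0,0,0,0,16],[0,0,0,0,0,0,28],[0,0,0,0,0,0,40],[0,0,0,0,0,0,40],[0,0,-15,0,0,0,40],[0,0,-40,0,0,0,40],[0,0,-50,0,0,0,40],[0,0,-45,0,0,0,40],[-40,0,0,0,0,0,40],[-40,0,0,0,0,0,40],[0,0,0,0,0,0,40],[0,0,0,0,0,0,40]],
])

```text
time: 42.55
tool_pos: [0.4136, 0.1113, 0.2052]
tool_rot: [-0.0, 0.994, -0.108, 0.001]
contact_force: [0.2, -0.4, 0.1]
gripper_width: 0.468
grasp_force: 0.0
```

Run:
```python
from plant import manip
from h import *
f=manip.grab_frame("wrist");im=f["image"]
u=proj(f,[*tow([-85,90]),.0645]).astype(int);o=np.maximum(u-[80,60],0);print("crop",o,u)
c=im[o[1]:o[1]+120,o[0]:o[0]+160]
t=manip.grab_frame("top")["image"]
a=cv2.resize(c,None,fx=2.5,fy=2.5);b=cv2.resize(t[170:310,180:545],(800,300))
out=np.zeros((600,800,3),np.uint8);out[:300,:400]=a;out[300:]=b;out[:300,400:]=cv2.resize(im,(400,300));cv2.imwrite("pics/f11.png",out)
```

```text
crop [240  57] [320 117]
```

View pics/f11.png

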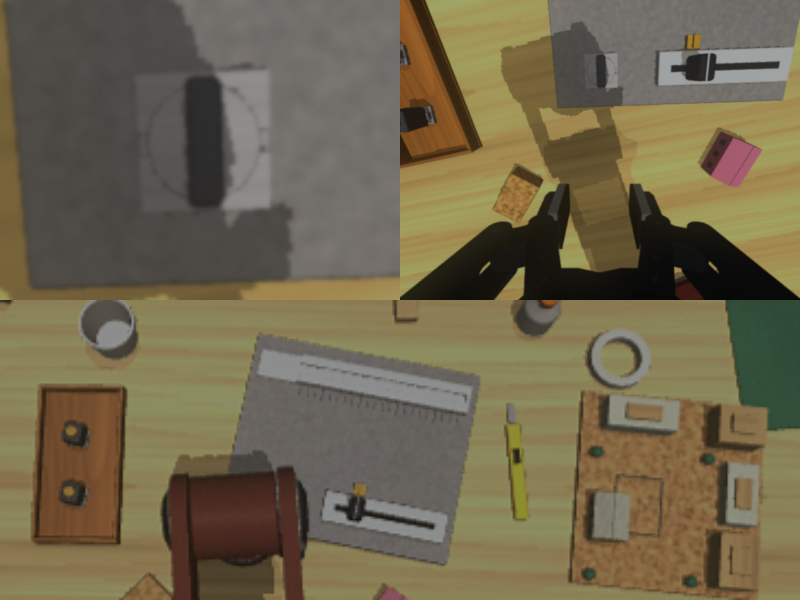

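Emit:
servo_tool([
  [[10.3,56,0,0,0,0,60],[10.3,56,0,0,0,0,60],[10.3,56,0,0,0,0,70],[10.3,56,0,0,0,0,80],[10.3,56,0,0,0,0,80],[10.3,56,0,0,0,0,80],[10.3,56,0,0,0,0,80],[10.3,56,0,0,0,-6,80],[0,0,0,0,0,0,80],[0,0,0,0,0,0,80]],
])

```text
time: 43.9
tool_pos: [0.3976, -0.3443, 0.2038]
tool_rot: [-0.001, 0.998, -0.056, -0.0]
contact_force: [-0.1, 0.0, -0.8]
gripper_width: 0.935
grasp_force: 0.0
```

Run:
```python
from plant import manip
from h import *
f=manip.grab_frame("wrist");cv2.imwrite("pics/w12.png",f["image"])
go(.4,-.345,.2,-5.4)
t=manip.grab_frame("top");print(ray(t,(458.8,270.8),.06))
```

```text
shift [2.4 1.2 3.9] turn [-0.1  0.  -1. ] t 43.95 tcp [ 0.3977 -0.3436  0.2039] yaw -6.4 w 0.936 gf 0.0 F [-0.  -0.1  0.4]
[ 0.46438372 -0.33853411  0.06      ]
```

View pics/w12.png

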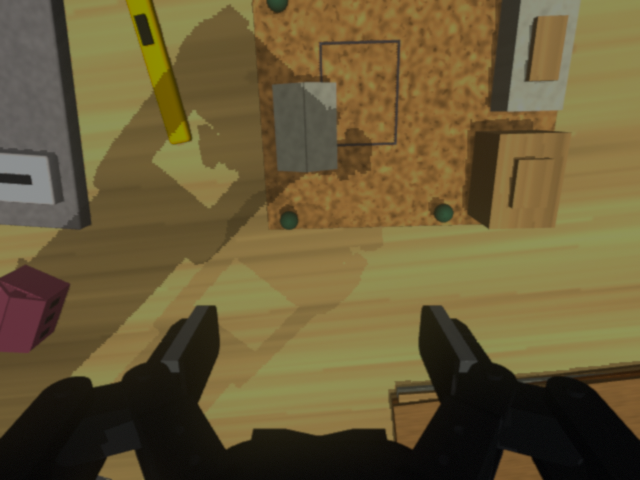

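Run:
```python
from plant import manip
from h import *
f=manip.grab_frame("wrist")
a=[ray(f,p,.060)[:2] for p in((305,83),(308,171))];m=np.mean(a,0);d=a[0]-a[1];yaw=np.degrees(np.arctan2(d[1],d[0]));print(a,m,yaw,np.linalg.norm(d))
P=[ray(f,p,.012)[:2].round(4) for p in((320,43),(399,41),(397,144))];print(P,"plot",(P[0]+P[2])/2)
go(*m,.1,yaw)
```

```text
[array([ 0.49831905, -0.3448134 ]), array([ 0.43950906, -0.33980695])] [ 0.46891406 -0.34231017] -4.865817097151048 0.05902269588317713
[array([ 0.5288, -0.3584]), array([ 0.5235, -0.4187]), array([ 0.4467, -0.4137])] plot [ 0.48775 -0.38605]
shift [ 70.5  -8.5 104.2] turn [-0.   0.  -1.4] t 44.05 tcp [ 0.3979 -0.343   0.2042] yaw -6.3 w 0.937 gf 0.0 F [0.6 0.5 0.7]
```

Emit:
servo_tool([
  [[35,-4.5,0,0,0,0,85],[35.5,-4,0,0,0,-1.4,85],[0,0,50,0,0,0,85],[0,0,50,0,0,0,85],[0,0,45,0,0,0,85],[0,0,22,0,0,0,85],[0,0,0,0,0,0,70],[0,0,0,0,0,0,50],[0,0,0,0,0,0,40],[0,0,0,0,0,0,40],[0,0,0,0,0,0,40],[0,0,0,0,0,0,40]],
])

```text
time: 45.55
tool_pos: [0.47, -0.3443, 0.0397]
tool_rot: [0.001, 0.999, -0.043, 0.002]
contact_force: [-0.1, 1.6, 6.5]
gripper_width: 0.503
grasp_force: 63.0
```

Run:
```python
from h import *
go(.4870,-.386,.05,-5.3)
```

```text
shift [ 20.6  40.1 -10.1] turn [ 0.1 -0.2  0.3] t 45.55 tcp [ 0.47   -0.3443  0.0397] yaw -5.0 w 0.503 gf 63.0 F [-0.1  1.6  6.5]
```

Emit:
servo_tool([
  [[0,0,-10,0,0,0,40],[0,0,-15,0,0,0,40],[7,13.3,0,0,0,0.3,40],[7,13.3,0,0,0,0,40],[7,13.4,0,0,0,0,40],[0,0,0,0,0,0,40],[0,0,10,0,0,0,40],[0,0,6,0,0,0,40],[0,0,0,0,0,0,40],[0,0,0,0,0,0,40]],
])

```text
time: 46.8
tool_pos: [0.4859, -0.3848, 0.0462]
tool_rot: [-0.0, 0.999, -0.046, -0.0]
contact_force: [0.1, 0.1, -0.6]
gripper_width: 0.505
grasp_force: 62.1
```

Run:
```python
from h import *
go(.488,-.386,.0385,-5.3)
```

```text
shift [2.2 1.  7.7] turn [-0.  0.  0.] t 46.8 tcp [ 0.4859 -0.3848  0.0462] yaw -5.3 w 0.505 gf 62.1 F [ 0.1  0.1 -0.6]
```

Emit:
servo_tool([
  [[2,1,3,0,0,0,40],[0,0,2.5,0,0,0,40],[0,0,1.5,0,0,0,40],[0,0,1,0,0,0,40],[0,0,1,0,0,0,40],[0,0,0,0,0,0,40],[0,0,0,0,0,0,40]],
])

```text
time: 47.68
tool_pos: [0.4881, -0.3865, 0.0397]
tool_rot: [0.0, 0.999, -0.046, -0.0]
contact_force: [-4.5, 4.1, 11.6]
gripper_width: 0.498
grasp_force: 63.6
```

Contact; release, rise and check.

Emit:
servo_tool([
  [[0,0,0,0,0,0,48],[0,0,0,0,0,0,56],[0,0,0,0,0,0,64],[0,0,0,0,0,0,70],[0,0,0,0,0,0,70],[0,0,-15,0,0,0,70],[0,0,-40,0,0,0,70],[0,0,-55,0,0,0,70],[0,0,-60,0,0,0,70],[-50,0,0,0,0,0,70],[-30,0,0,0,0,0,70],[0,0,0,0,0,0,70]],
])

```text
time: 49.18
tool_pos: [0.4071, -0.3789, 0.2087]
tool_rot: [0.001, 0.999, -0.047, 0.001]
contact_force: [-0.0, 0.5, 0.5]
gripper_width: 0.818
grasp_force: 0.0
```

Emit:
servo_tool([
  [[-40,0,0,0,0,0,70],[0,0,0,0,0,0,70],[0,0,0,0,0,0,70]],
])

```text
time: 49.55
tool_pos: [0.3692, -0.3755, 0.208]
tool_rot: [0.0, 0.999, -0.046, 0.001]
contact_force: [0.5, 0.7, 0.3]
gripper_width: 0.822
grasp_force: 0.0
```

Run:
```python
from plant import manip
from h import *
f=manip.grab_frame("wrist");t=manip.grab_frame("top")["image"]
out=np.zeros((600,800,3),np.uint8);out[:300]=cv2.resize(f["image"][:180,100:580],(800,300));out[300:]=cv2.resize(t[170:310,180:545],(800,300));cv2.imwrite("pics/f13.png",out)
go(.4,-.3,.2,-5.4)
for p in ((.0,),): print(proj(f,[.487,-.386,.06]),proj(f,[.4877,-.386,.012]))
```

```text
shift [ 23.7 -77.9   7.7] turn [ 0.  -0.   0.2] t 49.65 tcp [ 0.3693 -0.3754  0.2078] yaw -5.2 w 0.814 gf 0.0 F [-0.1  0.4 -0. ]
[318.33134932  54.4473989 ] [318.33729924  62.44749344]
```

View pics/f13.png

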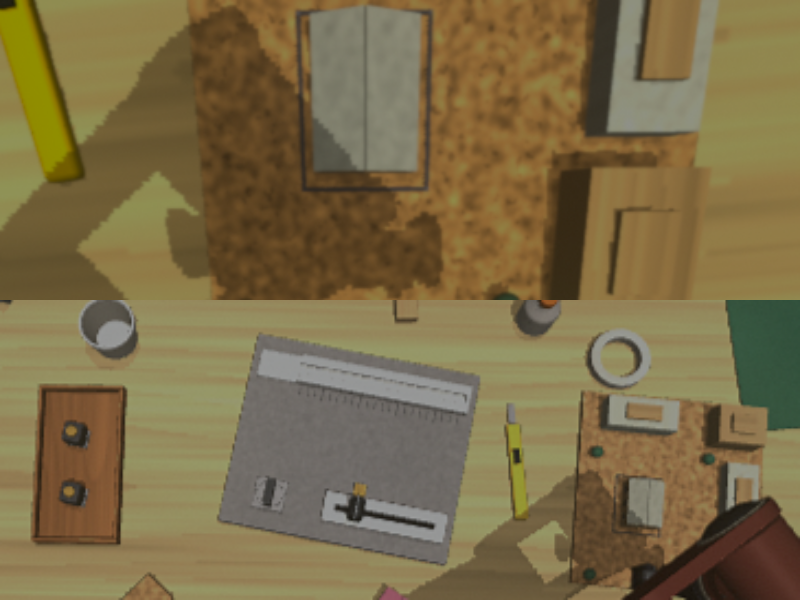

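```bash
python3 -c "
from plant import manip
print(manip.job_done())"
```

```text
the job is handed in; nothing more can be done
None
```

The job is handed in: the house stands squarely on its plot, both stops are in the tray, the cursor is level with the pointer and the lock is turned a full quarter; the house was knocked aside late in the run and I put it back after the lock was done, and I checked the lock's turn in pictures but not how far it sprang back up.

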